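# Present the tea carton to the code reader

## Task

Wake the grocery code reader by pressing its orange treadle all the way down to the stop, then let it spring fully back up. Then pick up the tea carton, lift it over the row of jars and tins without disturbing them, and hold it upright and still above the reader's dark glass window, centred, with its long side along the window's long side and a gap of about 15 mm between its underside and the glass; the carton must never touch the reader. Finish while still holding it there in the gripper: do not put it down or let go.

Things in the scene. Friction and masses are not known exactly. Their poses are not given: they have to be found in the camera images.
- tea_carton: the tea carton: a white and green cardboard box standing upright on the worktop, 65 mm (its x) by 141 mm (its y, the long side) by 98 mm to the top of its slanted lid flap, 0.1 to 0.2 kg; its sides are straight and rigid up to 70 mm (grip below that; the thin flap above is only look); origin at the centre of its underside, z up. A grasp across the 65 mm width fits
- reader: the code reader, fixed to the worktop: a low white housing, 130 mm (its x) by 200 mm (its y) by 30 mm high, with a flush dark glass window in its top; origin at the centre of its underside, its -x side is the front, where the treadle sticks out. Behind it stands a microwave, 0.28 m high, its front at x = 0.67 m with a door handle and knobs that stick out to x = 0.63 m between y = 0.05 and -0.08 m: keep the gripper clear of them
- reader_window (a point): centre of the reader's dark glass window, on the glass, 31 mm above the worktop; the window is 75 mm (x) by 150 mm (y, its long side), z up
- treadle_pad (a point): the point to press, on the upper face of the orange treadle, near its free edge. The treadle is a plate 72 mm wide (y) and 56 mm long, 6 mm thick, hinged at its edge next to the reader's front face; its hinge axis runs along the reader's y, 70 mm in front (-x) of the reader's centre and 21 mm above the worktop, and the plate slopes up away from the reader at 0.30 rad when at rest (this point is then about 37 mm above the worktop, about 13 mm lower when fully pressed)
- treadle (a joint): angle of the treadle (rad): 0 at rest, raised; 0.30 fully down on its stop. A spring returns it; at the pressing point it takes about 3 N to start and 6 to 7 N to reach the stop
- bean_tin: a teal food tin, 75 mm in diameter, 110 mm high, standing in the row between the carton and the reader; origin at the centre of its underside
- spice_jar: a glass spice jar with a red cap, 45 mm in diameter, 106 mm high, standing in the row between the carton and the reader; origin at the centre of its underside
- salt_shaker: a grey and clear salt shaker, 44 mm in diameter, 90 mm high, standing in the row between the carton and the reader; origin at the centre of its underside
Mind the look-alikes: they are no part of the job. Leave any purple look-alike of the bean_tin alone. Leave any yellow look-alike of the tea_carton alone.

How it is judged:
On the way, in this order (a step that is already met when the one before it is completed fails the run):
1. the treadle is pressed down to its stop (value of joint treadle above 0.26 rad), for 0.05 s.
2. the treadle has sprung back up (value of joint treadle below 0.04 rad), for 0.1 s.
3. the carton, in the gripper, passes over the row of jars and tins (height (world z) of tea_carton above 0.085 m and world y of tea_carton between -0.13 and 0 m and world x of tea_carton above 0.38 m and contact force between the fingers and tea_carton above 1 N), for 0.02 s.
At the end, for the whole second after the job is handed in: The carton is held by the fingers, still, its underside 5 to 30 mm above the glass, its centre within 15 mm of the window's centre, its long side within 0.14 rad of the window's long side, upright within 0.10 rad, not touching the reader; the treadle is up; tin, jar and shaker stand upright (horizontal distance between tea_carton and reader_window below 0.015 m and z of tea_carton in the frame of reader_window between 0.005 and 0.03 m and angle between the y axis of tea_carton and the y axis of reader_window, either way round below 0.14 rad and angle between tea_carton's own z axis and vertical below 0.1 rad and linear speed of tea_carton below 0.02 m/s and contact force between the fingers and tea_carton above 1 N and contact force between tea_carton and reader below 0.1 N and value of joint treadle below 0.04 rad and angle between each of bean_tin, spice_jar, salt_shaker's own z axis and vertical below 0.2 rad); the arm keeps its last pose, push and grip.
It fails at once if the carton touches the reader (contact force between tea_carton and reader above 0.5 N).
It fails at once if the tin, spice jar or salt shaker is disturbed (moved 15 mm or tipped) (distance of any of bean_tin, spice_jar, salt_shaker from where it was at the start of the episode above 0.015 m or angle between any of bean_tin, spice_jar, salt_shaker's own z axis and vertical above 0.3 rad).
It also fails if it takes over 64 s, if anything falls off the work surface, if the arm or the gripper's body presses on something with over 40 N, if the wrist force passes 120 N, or if a joint passes its speed limit or range.

## Robot

A 6-joint arm with a two-finger parallel gripper is mounted at the origin on a cart in front of the work surface, level with it; the furniture and walls round the work are solid. World frame = base frame: x ahead of the robot, y to its left, z up, the work surface at z = 0. Lengths are in m, angles in rad, forces in N, time in s.
With the tool pointing down it reaches from about 0.275 to 0.825 m from the base axis. Payload 4.9 kg.
Tool frame: the origin (TCP) lies at the very end of the fingers, on their centre line; the grasp point (between the pads) lies manip.grasp_offset behind it (manip.grasp_offset is the distance from the TCP to the grasp point, in m); z points along the fingers, y is the line along which they close (so a half turn about z gives the same grasp; the last joint's range is limited). The gripper opens to 85 mm and grips with 20 to 120 N. Pads are 22 mm wide; open, the fingers measure 114 mm over their backs; the gripper's body (76 mm by 85 mm) begins 54 mm behind the grasp point. The pads swing forward as they close: fully open they stand 13 mm farther back than shut.
Start: joints at [0.982, 0.326, -0.193, 1.052, 0, 1.437], TCP at [0.242, 0.494, 0.231] pointing down, gripper open.
Joint ranges: [-2.65, 2.65], [-0.97, 1.79], [-1.3, 1.35], [-1.93, 2.1], [-1.47, 1.37], [-3.14, 3.14]. Speed limits (rad/s): [2.57, 2.57, 3.14, 3.14, 3.14, 3.14].

## Interface

Orientations are given as a rotation vector (axis times angle).
In Python, from workcell import manip gives the robot as it stands. The module is installed in compiled form; this text tells all that it offers.
- The arm moves only by the shell command python3 -m inch 'ROWS' [FORCE]. ROWS is JSON, a list of rows, each an object of numbers: "rx", "ry", "rz": the turn, a rotation vector about the tool's x, y, z in degrees; "dx", "dy", "dz": the shift along the tool's x, y, z in cm; "grip": the opening, from -1 (shut) to 1 (fully open). In form: [{"rx": .., "ry": .., "rz": .., "dx": .., "dy": .., "dz": .., "grip": ..}, ...]. A call has exactly 8 rows; each row is the pose to reach, as a shift and turn from the pose commanded when the call began, along the tool's axes at that moment; what a row does not reach only later rows make up. A row lasts 1/8 s, in which the tool goes at most 62.5 mm and 10.7 degrees, less where a joint would pass 70% of its speed; a pose out of reach is approached as far as the arm can. A call with a gripper value outside its range is refused whole. The fingers move at their own pace and stop on an object; FORCE is the grip in N (left out, the last holds). Time passes only in rows, so rows that repeat a pose let the fingers close, or fill a call up. It gives the time, the measured TCP pose, the force, the opening and the grip force at its end, in the units of the state.
- manip.read_state(): the state, without advancing time (a new reading comes with each control period).
- manip.grab_frame(name): name is "scene" or "top"; returns the picture (480x640x3 uint8, blue, green, red); there is no depth.
- manip.calibration(name): a dict with "camera_matrix" (3x3 intrinsics, pixels), "R" (3x3) and "t" (3): a world point X has camera coordinates R X + t. Camera axes: x right, y down, z forward; pixel columns grow to the right and rows downward; lengths in m; the calibration is good to about 2 mm. A picture is of the moment at which its call begins. calibration takes no time and is no camera call.
- manip.hand_in(): hands the job in; it is judged then, once.
The state is a dict: "clock": time; "joint_positions": joint angles; "qd": joint speeds; "joint_efforts": joint torques, N m; "tool_pos": TCP position; "eef_rot": TCP orientation; "contact_force": force on the tool from outside, world axes, zero at the start; "torque": the same for the moment, N m; "width": finger opening in m; "grasp_force": force on a finger pad.
Only numpy, scipy, OpenCV 4.12 (cv2) and the standard library are available. Lean on these libraries where they do the work, as an engineer would, in place of code of your own. Each camera call takes 0.05 s, during which the arm holds its last target. There are 200 camera calls.

## Working session

There is one attempt and no reset: what is moved stays moved. The work goes in short steps, Python scripts to look and compute and a shell command to move; the robot and the scene stay as the last step left them, time stands still between calls to the robot, and variables do not carry over. Pictures are saved under pics/ and viewed, at most 10 in all, crops included, and the job is handed in when it is done.

```bash
mkdir -p pics
python3 - <<'E'
from workcell import manip
import cv2,numpy as np
s=manip.read_state()
for k in s: print(k,np.round(s[k],3))
print(manip.grasp_offset)
for n in("scene","top"):
    cv2.imwrite(f"pics/{n}0.png",manip.grab_frame(n)); c=manip.calibration(n)
    print(n,-np.array(c["R"]).T@np.array(c["t"]),c["R"],c["camera_matrix"])
E
```

```text
clock 0.0
joint_positions [ 0.982  0.327 -0.194  1.052 -0.     1.437]
qd [ 0.     0.     0.001 -0.003 -0.001 -0.001]
joint_efforts [ 2.0000e-03 -4.4339e+01  2.6244e+01  1.5000e-02 -0.0000e+00  0.0000e+00]
tool_pos [0.241 0.494 0.23 ]
eef_rot [-7.08e-01 -3.06e+00  3.00e-03]
contact_force [ 0.249 -0.69   0.294]
torque [-0.002  0.013  0.01 ]
grasp_force 0.0
width 0.086
0.0187
scene [-0.08289193 -1.07210592  1.20266835] [[ 0.83069447 -0.55650439 -0.01579723]
 [-0.41052912 -0.59313741 -0.69257047]
 [ 0.37604858  0.58179968 -0.72117723]] [[513.84710796   0.         325.01540722]
 [  0.         513.84710796 234.53827276]
 [  0.           0.           1.        ]]
top [ 0.30512546 -0.15711672  1.29527115] [[-0.00859108 -0.99987733  0.0130964 ]
 [-0.9847244   0.0061817  -0.17401046]
 [ 0.17390816 -0.01439128 -0.98465671]] [[474.80678982   0.         318.85366864]
 [  0.         474.80678982 246.17967862]
 [  0.           0.           1.        ]]
```

View pics/scene0.png

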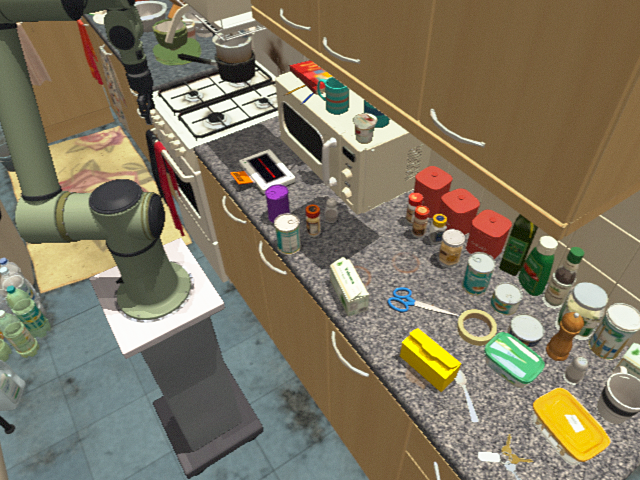

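View pics/top0.png

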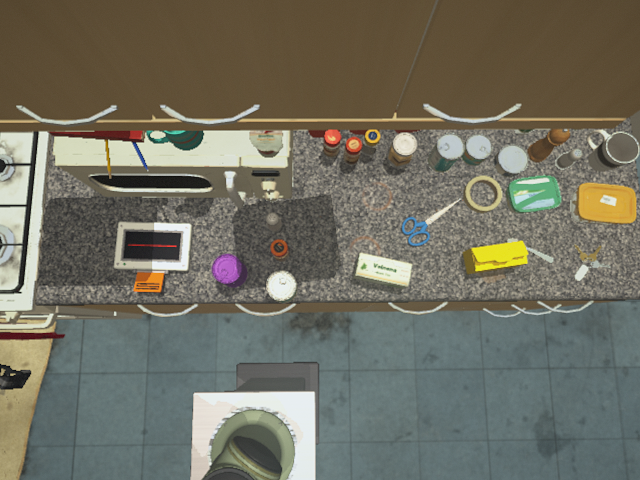

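Candidates: the carton is either the white/green box at top (383,270) or the yellow look-alike at (496,257), so I choose white/green. The tin is either the white-topped one with teal label at top (281,286) or the purple one at (228,270), so teal. The reader is at (152,246) and the treadle at (150,282). I'll check these in one close crop.

```bash
cat > h.py <<'E'
from workcell import manip
import cv2,numpy as np
C={n:manip.calibration(n) for n in("scene","top")}
def cast(n,uv,z):
    c=C[n];R=np.array(c["R"]);t=np.array(c["t"]);o=-R.T@t
    d=R.T@np.linalg.solve(np.array(c["camera_matrix"]),[uv[0],uv[1],1.])
    return o+d*(z-o[2])/d[2]
def proj(n,X):
    c=C[n];p=np.array(c["camera_matrix"])@(np.array(c["R"])@np.asarray(X,float)+np.array(c["t"]));return p[:2]/p[2]
E
python3 - <<'E'
from h import *
t=cv2.imread("pics/top0.png");s=cv2.imread("pics/scene0.png")
cr=lambda im,x,y:cv2.resize(im[y:y+74,x:x+100],None,fx=4,fy=4,interpolation=cv2.INTER_CUBIC)
cv2.imwrite("pics/c.png",np.vstack([np.hstack([cr(t,105,220),cr(t,335,235)]),np.hstack([cr(s,225,140),cr(s,300,245)])]))
for n,uv,z in[("reader","152 246",.03),("pad","150 282",.037),("tin","281 286",.11),("jar","279 248",.106),("salt","273 218",.09),("purple","228 269",.11),("carton","383 270",.09)]:
    print(n,cast("top",np.array(uv.split(),float),z).round(3))
hsv=cv2.cvtColor(t,cv2.COLOR_BGR2HSV)
m=cv2.inRange(hsv,(5,150,120),(20,255,255));m[:,:120]=0;m[:,175:]=0;m[:262]=0;m[300:]=0
x=cv2.findNonZero(m);print("orange",cv2.minAreaRect(x),cv2.boundingRect(x))
g=cv2.cvtColor(t,cv2.COLOR_BGR2GRAY)
m=((t.min(2)>120)).astype(np.uint8)*255
for nm,(x0,x1,y0,y1) in dict(reader=(105,200,215,275),carton=(345,420,240,295)).items():
    q=np.zeros_like(m);q[y0:y1,x0:x1]=m[y0:y1,x0:x1]
    k=max(cv2.findContours(cv2.morphologyEx(q,cv2.MORPH_CLOSE,np.ones((3,3))),0,2)[0],key=cv2.contourArea)
    b=cv2.boxPoints(cv2.minAreaRect(k));print(nm,b.round(1).tolist());print([cast("top",p,.03 if nm=="reader" else .085)[:2].round(3).tolist() for p in b])
E
```

```text
reader [0.532 0.274 0.03 ]
pad [0.434 0.272 0.037]
tin [ 0.414 -0.079  0.11 ]
jar [ 0.511 -0.073  0.106]
salt [ 0.593 -0.056  0.09 ]
purple [0.458 0.054 0.11 ]
carton [ 0.455 -0.338  0.09 ]
orange ((148.50433349609375, 281.8960266113281), (28.72507667541504, 19.316572189331055), 2.385944128036499) (134, 272, 30, 21)
reader [[113.4000015258789, 268.70001220703125], [118.19999694824219, 210.1999969482422], [201.39999389648438, 217.10000610351562], [196.5, 275.6000061035156]]
[[0.471, 0.373], [0.632, 0.371], [0.611, 0.144], [0.451, 0.151]]
carton [[345.0, 240.0], [419.0, 240.0], [419.0, 292.0], [345.0, 292.0]]
[[0.535, -0.243], [0.534, -0.436], [0.399, -0.429], [0.4, -0.24]]
```

View pics/c.png

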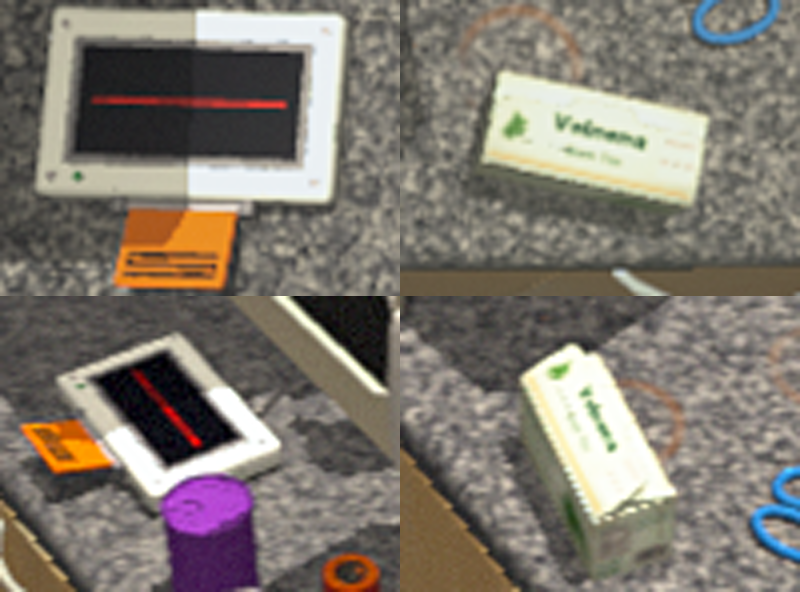

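The crop confirms it. The reader shows dark glass with an orange treadle below (treadle 134–164, 272–292 in top), and the white/green box is a separate item from the yellow one. The purple tin stands beside the reader.

Run:
```python
from h import *
def T(n,off,pts,z,nm):
    P=np.array([cast(n,(off[0]+x/4,off[1]+y/4),z)[:2] for x,y in pts]);c=P.mean(0)
    print(nm,"c",c.round(4),P.round(3).tolist(),"edges",[(round(float(np.hypot(*d)),3),round(float(np.degrees(np.arctan2(d[1],d[0]))),1)) for d in np.roll(P,-1,0)-P])
T("top",(105,220),[(80,38),(308,47),(300,160),(74,158)],.031,"win top")
T("top",(105,220),[(53,10),(347,12),(333,205),(37,195)],.03,"reader top")
T("scene",(225,140),[(153-60,383-300),(0,0)],.031,"-")
T("scene",(225,140),[(93,380-296),(155,349-296),(243,432-296),(170,467-296)],.031,"win scene")
T("top",(335,235),[(100,72),(310,118),(292,205),(82,165)],.085,"carton top@.085")
T("scene",(300,245),[(197,281),(265,252),(127,134)],0,"carton bottom scene")
T("scene",(300,245),[(195,224),(120,79)],.07,"carton front top edge scene .07")
T("top",(335,235),[(292,205),(82,165)],.07,"carton front top edge top .07")
T("top",(105,220),[(128-0,208),(238,208),(228,290),(115,286)],.035,"treadle")
for n,u,v,z in[("tin",288,219,.11),("jar",313,209,.106)]: print(n,cast("scene",(u,v),z).round(3))
s=manip.read_state();print(s["tool_pos"])
```

```text
win top c [0.5342 0.272 ] [[0.578, 0.349], [0.57, 0.195], [0.493, 0.197], [0.496, 0.348]] edges [(0.154, -92.6), (0.077, 178.4), (0.151, 89.1), (0.082, 0.8)]
reader top c [0.5314 0.2707] [[0.597, 0.369], [0.595, 0.17], [0.463, 0.174], [0.471, 0.371]] edges [(0.199, -90.7), (0.132, 178.1), (0.197, 87.6), (0.126, -1.1)]
- c [0.4987 0.4301] [[0.505, 0.347], [0.492, 0.513]] edges [(0.167, 94.5), (0.167, -85.5)]
win scene c [0.5402 0.2747] [[0.505, 0.346], [0.574, 0.354], [0.58, 0.202], [0.502, 0.197]] edges [(0.07, 6.6), (0.152, -88.0), (0.077, -176.6), (0.148, 89.1)]
carton top@.085 c [ 0.4558 -0.3417] [[0.5, -0.281], [0.469, -0.416], [0.413, -0.402], [0.44, -0.268]] edges [(0.138, -102.9), (0.058, 166.0), (0.136, 78.7), (0.062, -12.2)]
carton bottom scene c [ 0.4545 -0.3592] [[0.425, -0.403], [0.479, -0.41], [0.459, -0.265]] edges [(0.055, -7.5), (0.146, 98.0), (0.142, -104.0)]
carton front top edge scene .07 c [ 0.4368 -0.3351] [[0.421, -0.403], [0.452, -0.267]] edges [(0.139, 77.3), (0.139, -102.7)]
carton front top edge top .07 c [ 0.4282 -0.3372] [[0.415, -0.405], [0.442, -0.269]] edges [(0.138, 78.7), (0.138, -101.3)]
treadle c [0.4343 0.2742] [[0.461, 0.308], [0.461, 0.235], [0.406, 0.239], [0.409, 0.314]] edges [(0.073, -90.4), (0.055, 175.8), (0.074, 87.5), (0.052, -6.1)]
tin [ 0.431 -0.072  0.11 ]
jar [ 0.52  -0.075  0.106]
[0.2412969  0.49365348 0.23057517]
```

```bash
cat >> h.py <<'E'
from scipy.spatial.transform import Rotation as Ro
def rel(p,yaw):  # tool pointing down, tool y along world angle yaw (deg)
    s=manip.read_state();R0=Ro.from_rotvec(s["eef_rot"]);a=np.radians(yaw)
    y=np.array([np.cos(a),np.sin(a),0]);z=np.array([0,0,-1.]);Rt=np.column_stack([np.cross(y,z),y,z])
    print("t",round(float(s["clock"]),2),"pos",np.round(s["tool_pos"],4),"F",np.round(s["contact_force"],1),"w",round(float(s["width"]),4),"g",np.round(s["grasp_force"],1),"q",np.round(s["joint_positions"],2))
    print("d cm",(100*R0.inv().apply(np.array(p)-s["tool_pos"])).round(2),"r deg",np.degrees((R0.inv()*Ro.from_matrix(Rt)).as_rotvec()).round(2))
E
python3 -c "
from h import *
rel([.422,.273,.09],-1.5)"
```

```text
t 0.1 pos [0.2413 0.4937 0.2306] F [ 0.3 -0.3  0.2] w 0.0856 g 0.0 q [ 0.98  0.33 -0.19  1.05 -0.    1.44]
d cm [-25.93 -11.86  14.07] r deg [-9.000e-02  4.000e-02  6.544e+01]
```

```bash
python3 -m inch '[{"rz":8,"dx":-3.2,"dy":-1.5,"dz":1.7,"grip":-1},{"rz":17,"dx":-6.5,"dy":-3,"dz":3.5,"grip":-1},{"rz":26,"dx":-10,"dy":-4.7,"dz":5.5,"grip":-1},{"rz":35,"dx":-14,"dy":-6.4,"dz":7.5,"grip":-1},{"rz":44,"dx":-18,"dy":-8.2,"dz":9.5,"grip":-1},{"rz":53,"dx":-22,"dy":-10,"dz":12,"grip":-1},{"rz":62,"dx":-25,"dy":-11.4,"dz":13.5,"grip":-1},{"rz":65.5,"dx":-25.9,"dy":-11.9,"dz":14.1,"grip":-1}]' 40
python3 - <<'E'
from h import *
rel([.422,.273,.045],-1.5)
t=manip.grab_frame("top");cr=lambda im,x,y:cv2.resize(im[y:y+100,x:x+100],None,fx=4,fy=4,interpolation=2)
s=manip.grab_frame("scene")
cv2.imwrite("pics/p1.png",np.hstack([cr(t,100,210),cr(s,200,120)]))
E
```

```text
t 0.1 pos [0.2413 0.4937 0.2306] F [ 0.3 -0.3  0.2] w 0.0856 g 0.0 q [ 0.98  0.33 -0.19  1.05 -0.    1.44]
d cm [-25.93 -11.86  18.57] r deg [-9.000e-02  4.000e-02  6.544e+01]invalid input at $[0]: expected keys rx, ry, rz, dx, dy, dz, grip
```

View pics/p1.png

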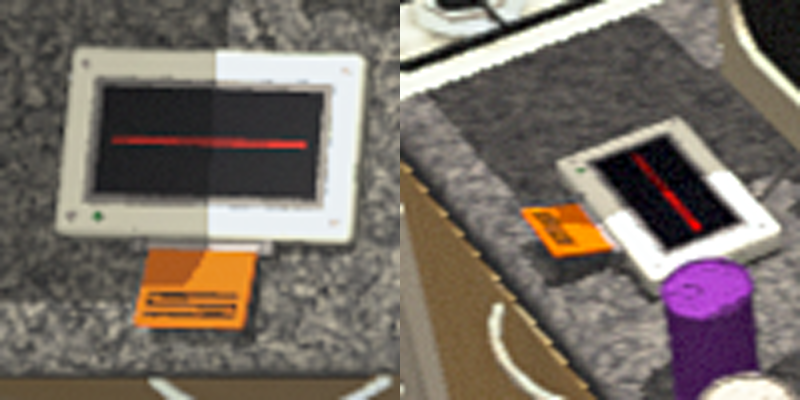

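The move was refused because every row needs all seven keys. The picture therefore still shows the untouched reader, with the treadle at top pixels (134–164, 272–292).

```bash
python3 -m inch '[{"rx":0,"ry":0,"rz":8,"dx":-3.2,"dy":-1.5,"dz":1.7,"grip":-1},{"rx":0,"ry":0,"rz":17,"dx":-6.5,"dy":-3,"dz":3.5,"grip":-1},{"rx":0,"ry":0,"rz":26,"dx":-10,"dy":-4.7,"dz":5.5,"grip":-1},{"rx":0,"ry":0,"rz":35,"dx":-14,"dy":-6.4,"dz":7.5,"grip":-1},{"rx":0,"ry":0,"rz":44,"dx":-18,"dy":-8.2,"dz":9.5,"grip":-1},{"rx":0,"ry":0,"rz":53,"dx":-22,"dy":-10,"dz":12,"grip":-1},{"rx":0,"ry":0,"rz":62,"dx":-25,"dy":-11.4,"dz":13.5,"grip":-1},{"rx":0,"ry":0,"rz":65.5,"dx":-25.9,"dy":-11.9,"dz":14.1,"grip":-1}]' 40
python3 -c "
from h import *
rel([.422,.273,.045],-1.5)"
```

```text
clock: 1.2
tool_pos: [0.4226, 0.2716, 0.0892]
eef_rot: [-2.257, -2.185, 0.002]
contact_force: [-0.2, -0.0, -0.1]
width: -0.0004
grasp_force: 0.0
t 1.2 pos [0.4226 0.2716 0.0892] F [-0.2 -0.  -0.1] w -0.0004 g 0.0 q [ 0.42  0.39 -0.51  0.67 -0.    2.03]
d cm [ 0.15 -0.06  4.42] r deg [-0.07  0.06 -0.37]
```

```bash
python3 -m inch '[{"rx":0,"ry":0,"rz":0,"dx":0.1,"dy":0,"dz":2,"grip":-1},{"rx":0,"ry":0,"rz":0,"dx":0.1,"dy":0,"dz":4,"grip":-1},{"rx":0,"ry":0,"rz":0,"dx":0.1,"dy":0,"dz":4.8,"grip":-1},{"rx":0,"ry":0,"rz":0,"dx":0.1,"dy":0,"dz":5.2,"grip":-1},{"rx":0,"ry":0,"rz":0,"dx":0.1,"dy":0,"dz":5.6,"grip":-1},{"rx":0,"ry":0,"rz":0,"dx":0.1,"dy":0,"dz":5.9,"grip":-1},{"rx":0,"ry":0,"rz":0,"dx":0.1,"dy":0,"dz":6.1,"grip":-1},{"rx":0,"ry":0,"rz":0,"dx":0.1,"dy":0,"dz":6.1,"grip":-1}]'
```

```text
clock: 2.2
tool_pos: [0.4218, 0.2747, 0.0294]
eef_rot: [-2.251, -2.191, -0.0]
contact_force: [-2.5, 0.8, 5.5]
width: 0.0002
grasp_force: 2.1
```

```bash
python3 -m inch '[{"rx":0,"ry":0,"rz":0,"dx":0,"dy":0,"dz":0.1,"grip":-1},{"rx":0,"ry":0,"rz":0,"dx":0,"dy":0,"dz":0.2,"grip":-1},{"rx":0,"ry":0,"rz":0,"dx":0,"dy":0,"dz":0.3,"grip":-1},{"rx":0,"ry":0,"rz":0,"dx":0,"dy":0,"dz":0.4,"grip":-1},{"rx":0,"ry":0,"rz":0,"dx":0,"dy":0,"dz":0.5,"grip":-1},{"rx":0,"ry":0,"rz":0,"dx":0,"dy":0,"dz":0.55,"grip":-1},{"rx":0,"ry":0,"rz":0,"dx":0,"dy":0,"dz":0.55,"grip":-1},{"rx":0,"ry":0,"rz":0,"dx":0,"dy":0,"dz":0.55,"grip":-1}]'
```

```text
clock: 3.2
tool_pos: [0.4218, 0.2745, 0.024]
eef_rot: [-2.251, -2.191, 0.0]
contact_force: [-4.8, -0.1, 8.3]
width: 0.0001
grasp_force: 4.0
```

```bash
python3 -m inch '[{"rx":0,"ry":0,"rz":0,"dx":0,"dy":0,"dz":0.05,"grip":-1},{"rx":0,"ry":0,"rz":0,"dx":0,"dy":0,"dz":0.1,"grip":-1},{"rx":0,"ry":0,"rz":0,"dx":0,"dy":0,"dz":0.15,"grip":-1},{"rx":0,"ry":0,"rz":0,"dx":0,"dy":0,"dz":0.2,"grip":-1},{"rx":0,"ry":0,"rz":0,"dx":0,"dy":0,"dz":0.25,"grip":-1},{"rx":0,"ry":0,"rz":0,"dx":0,"dy":0,"dz":0.3,"grip":-1},{"rx":0,"ry":0,"rz":0,"dx":0,"dy":0,"dz":0.3,"grip":-1},{"rx":0,"ry":0,"rz":0,"dx":0,"dy":0,"dz":0.3,"grip":-1}]'
```

```text
clock: 4.2
tool_pos: [0.4219, 0.2746, 0.0233]
eef_rot: [2.251, 2.191, 0.001]
contact_force: [-11.4, -2.6, 32.8]
width: -0.0002
grasp_force: 16.7
```

The stop is reached: force jumped to 33 N. Next, release.

```bash
python3 -m inch '[{"rx":0,"ry":0,"rz":0,"dx":0,"dy":0,"dz":-0.6,"grip":-1},{"rx":0,"ry":0,"rz":0,"dx":0,"dy":0,"dz":-1.5,"grip":-1},{"rx":0,"ry":0,"rz":0,"dx":0,"dy":0,"dz":-3,"grip":-1},{"rx":0,"ry":0,"rz":0,"dx":0,"dy":0,"dz":-6,"grip":-1},{"rx":0,"ry":0,"rz":0,"dx":0,"dy":0,"dz":-10,"grip":-1},{"rx":0,"ry":0,"rz":0,"dx":0,"dy":0,"dz":-15,"grip":-1},{"rx":0,"ry":0,"rz":0,"dx":0,"dy":0,"dz":-20,"grip":-1},{"rx":0,"ry":0,"rz":0,"dx":0,"dy":0,"dz":-23,"grip":-1}]'
python3 -c "
from h import *
rel([.46,-.342,.19],-12)"
```

```text
clock: 5.2
tool_pos: [0.4227, 0.2744, 0.2538]
eef_rot: [2.25, 2.19, 0.004]
contact_force: [0.9, 0.6, -0.0]
width: 0.0001
grasp_force: 0.0
t 5.2 pos [0.4227 0.2744 0.2538] F [ 0.9  0.6 -0. ] w 0.0001 g 0.0 q [ 0.43  0.22 -0.27  1.07 -0.    2.03]
d cm [-61.52   5.39   6.36] r deg [ 0.17 -0.06 10.43]
```

```bash
python3 -m inch '[{"rx":0,"ry":0,"rz":0,"dx":-2,"dy":0.2,"dz":0,"grip":-1},{"rx":0,"ry":0,"rz":1,"dx":-6,"dy":0.6,"dz":0,"grip":-1},{"rx":0,"ry":0,"rz":2,"dx":-11,"dy":1,"dz":0,"grip":-1},{"rx":0,"ry":0,"rz":3,"dx":-16,"dy":1.4,"dz":0,"grip":-1},{"rx":0,"ry":0,"rz":4,"dx":-21,"dy":1.8,"dz":0,"grip":-1},{"rx":0,"ry":0,"rz":5,"dx":-26,"dy":2.3,"dz":0,"grip":0},{"rx":0,"ry":0,"rz":6,"dx":-31,"dy":2.7,"dz":0,"grip":1},{"rx":0,"ry":0,"rz":7,"dx":-36,"dy":3.2,"dz":0,"grip":1}]'
python3 -c "
from h import *
rel([.46,-.342,.19],-12)"
```

```text
clock: 6.2
tool_pos: [0.4438, -0.0882, 0.2512]
eef_rot: [2.382, 2.048, -0.001]
contact_force: [0.5, -0.1, -0.2]
width: 0.0548
grasp_force: 0.0
t 6.2 pos [ 0.4438 -0.0882  0.2512] F [ 0.5 -0.1 -0.2] w 0.0548 g 0.0 q [-0.36  0.13 -0.4   1.04 -0.    1.36]
d cm [-24.85   5.4    6.13] r deg [0.01 0.03 3.39]
```

```bash
python3 -m inch '[{"rx":0,"ry":0,"rz":0.5,"dx":-5,"dy":1,"dz":0,"grip":1},{"rx":0,"ry":0,"rz":1,"dx":-10,"dy":2,"dz":0,"grip":1},{"rx":0,"ry":0,"rz":2,"dx":-15,"dy":3.2,"dz":0,"grip":1},{"rx":0,"ry":0,"rz":3,"dx":-20,"dy":4.3,"dz":2,"grip":1},{"rx":0,"ry":0,"rz":3.4,"dx":-23.5,"dy":5.1,"dz":4,"grip":1},{"rx":0,"ry":0,"rz":3.4,"dx":-24.8,"dy":5.4,"dz":6,"grip":1},{"rx":0,"ry":0,"rz":3.4,"dx":-24.8,"dy":5.4,"dz":6,"grip":1},{"rx":0,"ry":0,"rz":3.4,"dx":-24.8,"dy":5.4,"dz":6,"grip":1}]'
python3 - <<'E'
from h import *
rel([.46,-.342,.12],-12)
t=manip.grab_frame("top");s=manip.grab_frame("scene");cr=lambda im,x,y:cv2.resize(im[y:y+120,x:x+100],None,fx=4,fy=4,interpolation=2)
cv2.imwrite("pics/p2.png",np.hstack([cr(t,335,200),cr(s,295,220)]))
print([proj("scene",p).round(1) for p in manip.read_state()["tool_pos"][None]])
E
```

```text
clock: 7.2
tool_pos: [0.4607, -0.3391, 0.1915]
eef_rot: [-2.44, -1.978, 0.0]
contact_force: [0.1, -0.4, -0.3]
width: 0.0851
grasp_force: 0.0
t 7.2 pos [ 0.4607 -0.3391  0.1915] F [ 0.1 -0.4 -0.3] w 0.0851 g 0.0 q [-0.76  0.4  -0.2   0.98 -0.    1.02]
d cm [-0.29 -0.01  7.15] r deg [-0.01 -0.    0.06]
[array([347.7, 250.4])]
```

View pics/p2.png

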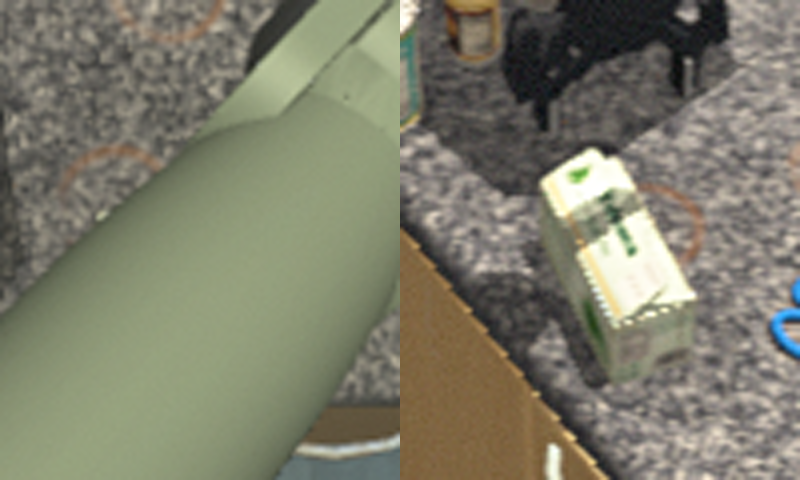

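The scene view shows the open fingertips at (331,252) and (367,244), whose midpoint matches the projected TCP. They lie above the carton, across its width. I'll go down close and look again.

```bash
python3 -m inch '[{"rx":0,"ry":0,"rz":0,"dx":-0.1,"dy":0,"dz":2,"grip":1},{"rx":0,"ry":0,"rz":0,"dx":-0.3,"dy":0,"dz":4,"grip":1},{"rx":0,"ry":0,"rz":0,"dx":-0.3,"dy":0,"dz":6,"grip":1},{"rx":0,"ry":0,"rz":0,"dx":-0.3,"dy":0,"dz":8,"grip":1},{"rx":0,"ry":0,"rz":0,"dx":-0.3,"dy":0,"dz":9.5,"grip":1},{"rx":0,"ry":0,"rz":0,"dx":-0.3,"dy":0,"dz":10.5,"grip":1},{"rx":0,"ry":0,"rz":0,"dx":-0.3,"dy":0,"dz":10.5,"grip":1},{"rx":0,"ry":0,"rz":0,"dx":-0.3,"dy":0,"dz":10.5,"grip":1}]'
python3 - <<'E'
from h import *
rel([.46,-.342,.034],-12)
s=manip.grab_frame("scene")
cv2.imwrite("pics/p3.png",cv2.resize(s[230:330,280:400],None,fx=5,fy=5,interpolation=2))
p=manip.read_state()["tool_pos"];a=np.radians(-12);v=np.array([np.cos(a),np.sin(a),0])
print([((proj("scene",p+k*.0425*v)-[280,230])*5).round(0) for k in(-1,0,1)])
E
```

```text
clock: 8.3
tool_pos: [0.4605, -0.3428, 0.0864]
eef_rot: [2.44, 1.977, 0.0]
contact_force: [0.2, -0.5, -0.5]
width: 0.0857
grasp_force: 0.0
t 8.3 pos [ 0.4605 -0.3428  0.0864] F [ 0.2 -0.5 -0.5] w 0.0857 g 0.0 q [-0.77  0.5  -0.32  0.74 -0.    1.01]
d cm [ 0.07 -0.07  5.24] r deg [0.05 0.03 0.05]
[array([268., 256.]), array([338., 233.]), array([408., 211.])]
```

View pics/p3.png

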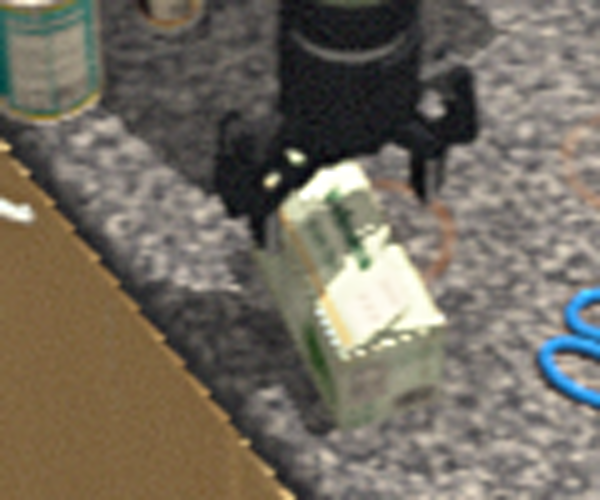

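The fingers straddle the carton: the left tip is visible at about (333,275) and the right at (366,268). I'll check centring along the length from the top quad.

Run:
```python
from h import *
P=[(283,205,.075),(355,165,.095),(440,315,.095),(345,350,.075)]
Q=[cast("scene",(280+x/5,230+y/5),z)for x,y,z in P]
print(np.round(Q,3),np.mean(Q,0))
```

```text
[[ 0.452 -0.301  0.075]
 [ 0.493 -0.313  0.095]
 [ 0.468 -0.425  0.095]
 [ 0.422 -0.404  0.075]] [ 0.4588216  -0.36081176  0.085     ]
```

The gripper hides the rear end. Working from the front corners, the centre is about (0.460, -0.346), which agrees with the TCP, so I descend and grip.

```bash
python3 -m inch '[{"rx":0,"ry":0,"rz":0,"dx":0,"dy":0,"dz":1,"grip":1},{"rx":0,"ry":0,"rz":0,"dx":-0.1,"dy":0,"dz":2,"grip":1},{"rx":0,"ry":0,"rz":0,"dx":-0.1,"dy":0,"dz":3,"grip":1},{"rx":0,"ry":0,"rz":0,"dx":-0.1,"dy":0,"dz":4,"grip":1},{"rx":0,"ry":0,"rz":0,"dx":-0.1,"dy":0,"dz":4.8,"grip":1},{"rx":0,"ry":0,"rz":0,"dx":-0.1,"dy":0,"dz":5.2,"grip":1},{"rx":0,"ry":0,"rz":0,"dx":-0.1,"dy":0,"dz":5.2,"grip":0.8},{"rx":0,"ry":0,"rz":0,"dx":-0.1,"dy":0,"dz":5.2,"grip":0.6}]' 40
python3 -m inch '[{"rx":0,"ry":0,"rz":0,"dx":0,"dy":0,"dz":0,"grip":0.5},{"rx":0,"ry":0,"rz":0,"dx":0,"dy":0,"dz":0,"grip":0.3},{"rx":0,"ry":0,"rz":0,"dx":0,"dy":0,"dz":0,"grip":0},{"rx":0,"ry":0,"rz":0,"dx":0,"dy":0,"dz":0,"grip":-0.5},{"rx":0,"ry":0,"rz":0,"dx":0,"dy":0,"dz":0,"grip":-1},{"rx":0,"ry":0,"rz":0,"dx":0,"dy":0,"dz":0,"grip":-1},{"rx":0,"ry":0,"rz":0,"dx":0,"dy":0,"dz":0,"grip":-1},{"rx":0,"ry":0,"rz":0,"dx":0,"dy":0,"dz":0,"grip":-1}]' 40
```

```text
clock: 9.35
tool_pos: [0.4603, -0.3437, 0.0341]
eef_rot: [2.44, 1.978, 0.0]
contact_force: [0.6, 0.0, 0.5]
width: 0.0681
grasp_force: 0.0
clock: 10.35
tool_pos: [0.4605, -0.3439, 0.0346]
eef_rot: [2.439, 1.977, 0.001]
contact_force: [1.5, 1.6, 6.2]
width: 0.0647
grasp_force: 43.4
```

```bash
python3 -m inch '[{"rx":0,"ry":0,"rz":0,"dx":0,"dy":0,"dz":-0.5,"grip":-1},{"rx":0,"ry":0,"rz":0,"dx":0,"dy":0,"dz":-2,"grip":-1},{"rx":0,"ry":0,"rz":0,"dx":0,"dy":0,"dz":-4.5,"grip":-1},{"rx":0,"ry":0,"rz":0,"dx":0,"dy":0,"dz":-7.5,"grip":-1},{"rx":0,"ry":0,"rz":0,"dx":0,"dy":0,"dz":-11,"grip":-1},{"rx":0,"ry":0,"rz":0,"dx":0,"dy":0,"dz":-14.5,"grip":-1},{"rx":0,"ry":0,"rz":0,"dx":0,"dy":0,"dz":-17,"grip":-1},{"rx":0,"ry":0,"rz":0,"dx":0,"dy":0,"dz":-18,"grip":-1}]' 40
python3 - <<'E'
from h import *
rel([.5365,.273,.215],-1.5)
s=manip.grab_frame("scene")
cv2.imwrite("pics/p4.png",cv2.resize(s[190:330,260:420],None,fx=4,fy=4,interpolation=2))
E
```

```text
clock: 11.35
tool_pos: [0.4604, -0.344, 0.216]
eef_rot: [2.439, 1.976, 0.0]
contact_force: [-0.4, 0.2, -1.6]
width: 0.0647
grasp_force: 44.8
t 11.35 pos [ 0.4604 -0.344   0.216 ] F [-0.4  0.2 -1.6] w 0.0647 g 44.8 q [-0.77  0.38 -0.15  1.03 -0.    1.01]
d cm [ 6.194e+01 -5.330e+00 -1.000e-02] r deg [  0.13   0.11 -10.46]
```

View pics/p4.png

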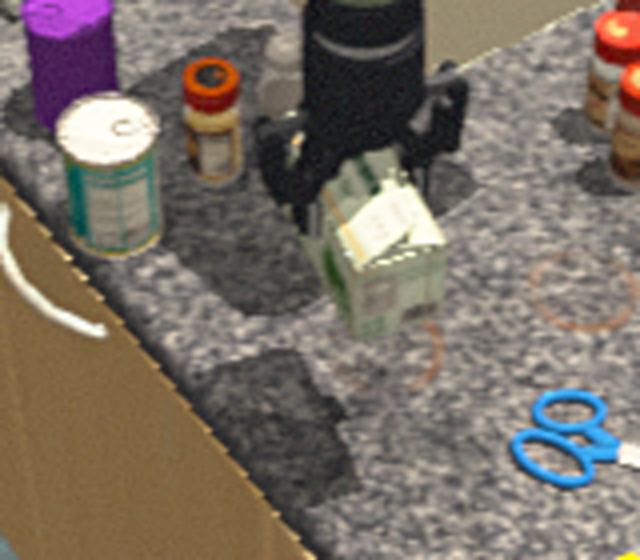

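The carton is lifted and level, with its underside about 0.18 m up and nothing in the row disturbed. Next I carry it over the row.

```bash
python3 -m inch '[{"rx":0,"ry":0,"rz":0,"dx":1,"dy":-0.1,"dz":0,"grip":-1},{"rx":0,"ry":0,"rz":-0.5,"dx":3.5,"dy":-0.3,"dz":0,"grip":-1},{"rx":0,"ry":0,"rz":-1,"dx":7,"dy":-0.6,"dz":0,"grip":-1},{"rx":0,"ry":0,"rz":-2,"dx":11,"dy":-0.9,"dz":0,"grip":-1},{"rx":0,"ry":0,"rz":-2.5,"dx":15,"dy":-1.3,"dz":0,"grip":-1},{"rx":0,"ry":0,"rz":-3.2,"dx":19,"dy":-1.6,"dz":0,"grip":-1},{"rx":0,"ry":0,"rz":-3.8,"dx":23,"dy":-2,"dz":0,"grip":-1},{"rx":0,"ry":0,"rz":-4.5,"dx":27,"dy":-2.3,"dz":0,"grip":-1}]' 40
python3 -c "
from h import *
rel([.5365,.273,.215],-1.5)"
```

```text
clock: 12.4
tool_pos: [0.492, -0.0714, 0.2128]
eef_rot: [-2.358, -2.073, 0.001]
contact_force: [0.0, -0.2, -0.9]
width: 0.0646
grasp_force: 44.8
t 12.4 pos [ 0.492  -0.0714  0.2128] F [ 0.  -0.2 -0.9] w 0.0646 g 44.8 q [-0.29  0.24 -0.35  0.97  0.    1.41]
d cm [ 3.473e+01  1.000e-02 -1.900e-01] r deg [-0.12 -0.06 -5.85]
```

```bash
python3 -m inch '[{"rx":0,"ry":0,"rz":-0.5,"dx":4,"dy":0,"dz":0,"grip":-1},{"rx":0,"ry":0,"rz":-1.3,"dx":8.5,"dy":0,"dz":0,"grip":-1},{"rx":0,"ry":0,"rz":-2.2,"dx":13,"dy":0,"dz":0,"grip":-1},{"rx":0,"ry":0,"rz":-3,"dx":18,"dy":0,"dz":0,"grip":-1},{"rx":0,"ry":0,"rz":-4,"dx":23,"dy":0,"dz":0,"grip":-1},{"rx":0,"ry":0,"rz":-5,"dx":28,"dy":0,"dz":0,"grip":-1},{"rx":0,"ry":0,"rz":-5.6,"dx":32,"dy":0,"dz":0,"grip":-1},{"rx":0,"ry":0,"rz":-5.9,"dx":34.2,"dy":0,"dz":0,"grip":-1}]' 40
python3 -c "
from h import *
rel([.5365,.273,.125],-1.5)"
```

```text
clock: 13.4
tool_pos: [0.5357, 0.2673, 0.2126]
eef_rot: [-2.247, -2.194, 0.003]
contact_force: [-0.5, -0.2, -2.3]
width: 0.0644
grasp_force: 44.8
t 13.4 pos [0.5357 0.2673 0.2126] F [-0.5 -0.2 -2.3] w 0.0644 g 44.8 q [ 0.34  0.43 -0.09  1.06  0.    1.93]
d cm [0.58 0.09 8.76] r deg [-0.13  0.03  0.15]
```

```bash
python3 -m inch '[{"rx":0,"ry":0,"rz":0,"dx":0.3,"dy":0,"dz":1,"grip":-1},{"rx":0,"ry":0,"rz":0,"dx":0.5,"dy":0.1,"dz":3,"grip":-1},{"rx":0,"ry":0,"rz":0,"dx":0.5,"dy":0.1,"dz":5,"grip":-1},{"rx":0,"ry":0,"rz":0,"dx":0.5,"dy":0.1,"dz":7,"grip":-1},{"rx":0,"ry":0,"rz":0,"dx":0.5,"dy":0.1,"dz":9,"grip":-1},{"rx":0,"ry":0,"rz":0,"dx":0.5,"dy":0.1,"dz":10.5,"grip":-1},{"rx":0,"ry":0,"rz":0,"dx":0.5,"dy":0.1,"dz":11.2,"grip":-1},{"rx":0,"ry":0,"rz":0,"dx":0.5,"dy":0.1,"dz":11.2,"grip":-1}]' 40
python3 - <<'E'
from h import *
rel([.537,.273,.08],-1.5)
s=manip.grab_frame("scene");t=manip.grab_frame("top")
cr=lambda im,x,y:cv2.resize(im[y:y+110,x:x+100],None,fx=4,fy=4,interpolation=2)
cv2.imwrite("pics/p5.png",np.hstack([cr(s,220,110),cr(t,100,200)]))
E
```

```text
clock: 14.4
tool_pos: [0.5386, 0.2691, 0.1014]
eef_rot: [-2.252, -2.19, 0.001]
contact_force: [0.5, -0.1, -1.6]
width: 0.0649
grasp_force: 44.9
t 14.4 pos [0.5386 0.2691 0.1014] F [ 0.5 -0.1 -1.6] w 0.0649 g 44.9 q [ 0.34  0.53 -0.23  0.81 -0.    1.94]
d cm [ 0.38 -0.16  2.14] r deg [-0.05  0.02 -0.08]
```

View pics/p5.png

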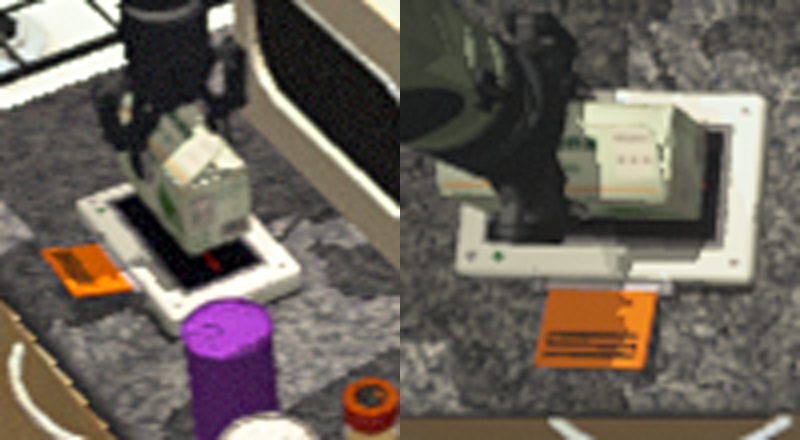

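The carton hangs over the glass, with its near bottom corners at scene (271,174) and (282,169). The treadle is up. I'll check its centring from those corners.

Run:
```python
from h import *
A=cast("scene",(220+205/4,110+256/4),.0675);B=cast("scene",(220+248/4,110+236/4),.0675)
print("bottom",A,B,(A+B)/2)
A=cast("top",(100+(705-400)/4,200+111/4),.1375);B=cast("top",(100+(700-400)/4,200+218/4),.0675);print("top upper right/bottom front right",A,B)
# scene window from same picture
P=[(118,203),(190,288),(262,252)]
print("win",[cast("scene",(220+x/4,110+y/4),.031).round(3) for x,y in P])
```

```text
bottom [0.51766817 0.19114456 0.0675    ] [0.56218137 0.19341085 0.0675    ] [0.53992477 0.1922777  0.0675    ]
top upper right/bottom front right [0.55831007 0.17974529 0.1375    ] [0.50229596 0.20025859 0.0675    ]
win [array([0.509, 0.344, 0.031]), array([0.504, 0.201, 0.031]), array([0.582, 0.207, 0.031])]
```

```bash
python3 -m inch '[{"rx":0,"ry":0,"rz":0,"dx":0.3,"dy":0,"dz":0.2,"grip":-1},{"rx":0,"ry":0,"rz":0,"dx":0.6,"dy":-0.1,"dz":0.5,"grip":-1},{"rx":0,"ry":0,"rz":0,"dx":0.6,"dy":-0.1,"dz":0.9,"grip":-1},{"rx":0,"ry":0,"rz":0,"dx":0.6,"dy":-0.1,"dz":1.3,"grip":-1},{"rx":0,"ry":0,"rz":0,"dx":0.6,"dy":-0.1,"dz":1.7,"grip":-1},{"rx":0,"ry":0,"rz":0,"dx":0.6,"dy":-0.1,"dz":2,"grip":-1},{"rx":0,"ry":0,"rz":0,"dx":0.6,"dy":-0.1,"dz":2.1,"grip":-1},{"rx":0,"ry":0,"rz":0,"dx":0.6,"dy":-0.1,"dz":2.1,"grip":-1}]' 40
python3 - <<'E'
from h import *
rel([.537,.275,.08],-1.5)
s=manip.grab_frame("scene");t=manip.grab_frame("top")
cr=lambda im,x,y:cv2.resize(im[y:y+110,x:x+100],None,fx=4,fy=4,interpolation=2)
cv2.imwrite("pics/p6.png",np.hstack([cr(s,220,110),cr(t,100,200)]))
E
```

```text
clock: 15.5
tool_pos: [0.5381, 0.2755, 0.0807]
eef_rot: [-2.252, -2.191, 0.0]
contact_force: [-1.2, 0.3, -1.7]
width: 0.0641
grasp_force: 44.9
t 15.5 pos [0.5381 0.2755 0.0807] F [-1.2  0.3 -1.7] w 0.0641 g 44.9 q [ 0.35  0.56 -0.24  0.77  0.    1.95]
d cm [-0.05 -0.1   0.07] r deg [-0.   -0.   -0.06]
```

View pics/p6.png

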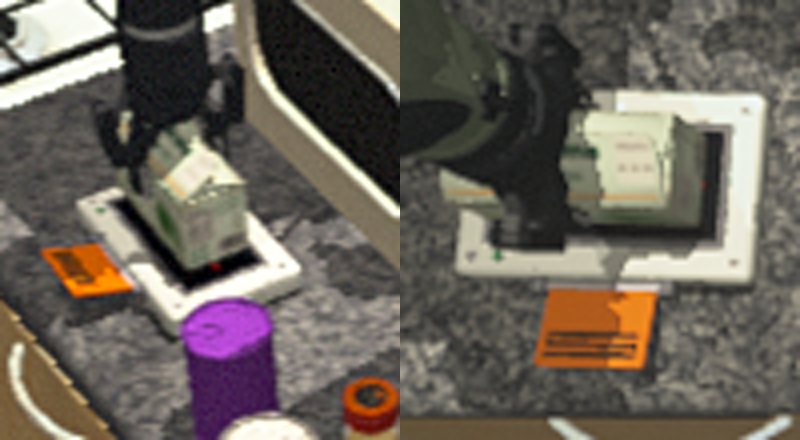

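The carton is above the glass with a gap visible and the treadle up. I'll make a final centring check relative to the window in each view.

Run:
```python
from h import *
S=lambda x,y,z:cast("scene",(220+x/4,110+y/4),z).round(4)[:2]
T=lambda x,y,z:cast("top",(100+(x-400)/4,200+y/4),z).round(4)[:2]
print("scene carton",S(198,271,.046),S(247,247,.046),"win",S(190,288,.031),S(262,252,.031))
print("top carton",T(700,226,.046),"win",T(722,246,.031),T(728,127,.031))
s=manip.grab_frame("scene")[110:220,220:320]
cv2.imwrite("pics/p7.png",cv2.resize(s[35:90,20:90],None,fx=10,fy=10,interpolation=2))
```

```text
scene carton [0.5138 0.2007] [0.5658 0.2046] win [0.5043 0.201 ] [0.5817 0.2074]
top carton [0.5004 0.2063] win [0.4891 0.1954] [0.5704 0.1947]
```

View pics/p7.png

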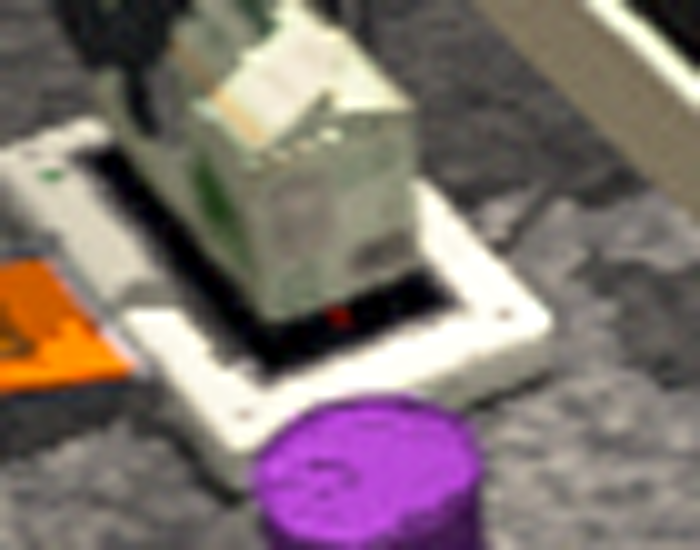

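Run:
```python
from h import *
def tri(a,b):
    P=[np.array(C[n]["camera_matrix"])@np.column_stack([C[n]["R"],C[n]["t"]]) for n in("scene","top")]
    X=cv2.triangulatePoints(P[0],P[1],np.array(a,float).reshape(2,1),np.array(b,float).reshape(2,1))[:,0];X=X[:3]/X[3]
    return X.round(4),(proj("scene",X)-a).round(1),(proj("top",X)-b).round(1)
print("carton corner",tri((267.3,177.5),(175,256.5)));print("window corner",tri((266.2,182.5),(180.5,261.5)))
print(manip.read_state()["qd"])
```

```text
carton corner (array([0.5035, 0.204 , 0.0491]), array([-0.9,  0.2]), array([ 0.6, -1.3]))
window corner (array([0.4911, 0.1912, 0.0413]), array([-0.9,  0.1]), array([ 0.6, -1.3]))
[ 2.09270790e-04  1.75607777e-04  8.76322133e-04 -1.74064327e-03
  3.82932329e-05  3.22865160e-04]
```

Triangulating relative to the window corner suggests about +7 mm in x and y, with a gap nearer 8 mm. I'll make a modest correction that is safe under either estimate.

```bash
python3 -m inch '[{"rx":0,"ry":0,"rz":0,"dx":-0.1,"dy":0,"dz":-0.2,"grip":-1},{"rx":0,"ry":0,"rz":0,"dx":-0.2,"dy":-0.1,"dz":-0.4,"grip":-1},{"rx":0,"ry":0,"rz":0,"dx":-0.3,"dy":-0.2,"dz":-0.4,"grip":-1},{"rx":0,"ry":0,"rz":0,"dx":-0.4,"dy":-0.3,"dz":-0.4,"grip":-1},{"rx":0,"ry":0,"rz":0,"dx":-0.4,"dy":-0.3,"dz":-0.4,"grip":-1},{"rx":0,"ry":0,"rz":0,"dx":-0.4,"dy":-0.3,"dz":-0.4,"grip":-1},{"rx":0,"ry":0,"rz":0,"dx":-0.4,"dy":-0.3,"dz":-0.4,"grip":-1},{"rx":0,"ry":0,"rz":0,"dx":-0.4,"dy":-0.3,"dz":-0.4,"grip":-1}]' 40
python3 -c "
from workcell import manip
print(manip.hand_in())"
```

```text
clock: 16.65
tool_pos: [0.5349, 0.2716, 0.0848]
eef_rot: [-2.251, -2.191, 0.0]
contact_force: [-0.1, -0.4, -1.7]
width: 0.0646
grasp_force: 44.9
the job is handed in; nothing more can be done
None
```

I pressed the treadle to its stop and released it, carried the carton over the row, and handed in at 16.65 s with it held still above the reader window; the gap is about 12–19 mm and centring within about 5 mm by my estimates, and no verdict was returned.

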